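# Space a soldering tile in its jig and hold it flush

## Robot

A 6-joint arm with a two-finger parallel gripper is mounted at the origin on the work surface. World frame = base frame: x ahead of the robot, y to its left, z up, the work surface at z = 0. Lengths are in mm, angles in rad, forces in N, time in s.
With the tool pointing down it reaches from about 400 to 925 mm from the base axis. Payload 12.5 kg.
Tool frame: the origin (TCP) lies on the centre line of the jaws, within the pads' length; the fingertips stand 19 mm ahead of it and the grasp point (between the pads) is the TCP; z points along the fingers, y is the line along which they close (so a half turn about z gives the same grasp; the last joint's range is limited). The gripper opens to 95 mm and grips with 3 to 60 N. Pads are 20 mm wide; open, the fingers measure 119 mm over their backs; the gripper's body (75 mm by 180 mm) begins 59 mm behind the grasp point.
Start: joints at [-1.389, 0.491, 1.559, -0, 1.092, -0.106], TCP at [177.425, -599.304, 233.661] pointing down, gripper open.
Joint ranges: [-3.1, 3.1], [-0.84, 2.19], [0.05, 2.79], [-1.13, 4.28], [0.06, 2.93], [-2.69, 2.69]. Speed limits (rad/s): [2.22, 2.22, 2.79, 3.14, 3.14, 3.14].

## Interface

Orientations are given as [roll, pitch, yaw] about the fixed x, y, z axes, in that order (R = Rz(yaw) Ry(pitch) Rx(roll)).
In Python, from cell import state, read_camera, job_done gives the robot as it stands.
- The arm moves only by the tool arm_command, never from a script. Its argument "deltas" is a list of rows, each an object of numbers: "dx", "dy", "dz": the shift along the world's x, y, z in m; "yaw": the turn about the world's z in degrees. In form: [{"dx": .., "dy": .., "dz": .., "yaw": ..}, ...]. A call has 1 to 20 rows; each row shifts and turns the commanded pose from where the row before left it; what a row does not reach is not made up. A row lasts 1/10 s, in which the tool goes at most 50 mm and 8.59 degrees, less where a joint would pass 70% of its speed; a pose out of reach is approached as far as the arm can. A call with a gripper value outside its range is refused whole. "gripper" is the finger opening in m, from 0 to 0.0951, set as the call begins (left out, the last holds). The fingers move at their own pace and stop on an object; the grip force is fixed at half the most. Time passes only in rows, so rows that do not move let the fingers close. It gives the time, the measured TCP pose, the force, the opening and the grip force at its end, in the units of the state.
- state(): the state, without advancing time (a new reading comes with each control period).
- read_camera(name): name is "scene" or "top" or "wrist"; returns a dict with "color" (480x640x3 uint8, red, green, blue), "range_z" (480x640 float32, mm along the optical axis (not along the pixel's ray), 0 where there is no reading), "fx", "fy", "cx", "cy" (pixels), "extrinsics" (4x4, takes a point from camera to world coordinates). Camera axes: x right, y up, looking along -z (the intrinsics and any distortion apply to the point x, -y, -z); pixel columns grow to the right and rows downward; lengths in mm; the calibration is good to about 2 mm. A picture is of the moment at which its call begins.
- job_done(): hands the job in; it is judged then, once.
The state is a dict: "t": time; "joints": joint angles; "qvel": joint speeds; "tau": joint torques, N m; "eef_pos": TCP position; "tcp_rot": TCP orientation; "ft_force": force on the tool from outside, world axes, zero at the start; "moment": the same for the moment, N m; "opening": opening from 0.0 (shut) to 1.0 (fully open); "grip_force": force on a finger pad.
Only numpy, scipy, OpenCV 4.12 (cv2) and the standard library are available. Lean on these libraries where they do the work, as an engineer would, in place of code of your own. Each camera call takes 0.05 s, during which the arm holds its last target. There are 200 camera calls.

## Task

A white soldering tile lies loose in the blue jig on the jeweller's bench, between two steel stops, with a gap at each end. Take the brass spacer plate out of the wooden rack, slide it upright down into the one gap that is already wide enough for it, until it stands on the jig's floor (never force it in at the narrow end or shift the tile to make room), and let go of it. Then push the tile along the jig so that the spacer is squeezed flush and upright between tile and stop, and finish while still holding the tile firmly pressed there (a push of about 10 N); leave everything else on the bench alone.

Things in the scene. Friction and masses are not known exactly. Their poses are not given: they have to be found in the camera images.
- jig: Blue steel jig, fixed: base plate 210 mm along the channel (x) by 92 mm (y), 10 mm thick; origin at the centre of its underside, z up. Its smooth, waxed top is the floor (friction about 0.25). Along the middle 96 mm, two side guides, 54 mm apart inside and 8 mm wide, rise 8 mm over it. Stops stand centred 70 mm either way from the centre along x; which is where varies.
- stop_thin: The thin steel stop, fixed on the jig's floor: 20 mm along the jig, 62 mm across, 34 mm high (top 44 mm above the bench). Origin at the centre of its underside, axes parallel to the jig's. The gap between it and the tile is 14 to 16 mm wide at the start.
- stop_thick: The thick steel stop, fixed on the jig's floor at the other end: 44 mm along the jig, 62 mm across, 20 mm high (top 30 mm above the bench). Origin at the centre of its underside, axes parallel to the jig's. The gap between it and the tile is only 2 to 4 mm wide at the start.
- tile_center (a point): Centre of the white ceramic tile with grey dots: 90 mm along the jig (x), 50 mm across (y), 36 mm high, 0.3 to 0.55 kg; loose, flat on the jig's floor (top 46 mm above the bench); a push of a few newtons slides it. It can be gripped across its 50 mm width above the guides, or pushed at its end face above the low thick stop.
- spacer_center (a point): Centre of the brass spacer plate, upright in one of the rack's slots: 40 mm wide (x), 10 mm thick (y), 75 mm tall (z), 0.25 kg; this point is 37.5 mm above its foot, whose lowest 6 mm taper to 6 mm thick. In the rack the foot is 10 mm and the top 85 mm above the bench. Standing on the jig's floor its top is 39 mm above the tile's.
- rack: Light wooden rack, fixed: 80 mm (x) by 130 mm (y) by 30 mm high, origin at the centre of its underside. Two slots along its x, at y = -30 and +30 mm, 20 mm deep and about 1 mm clear all round the plates.
- parallel: Dark steel plate in the rack's other slot, 40 x 10 x 62 mm, origin at the centre of its foot: a bystander.
- hammer: Hammer lying on the bench, bystander.
- brush: Small brush lying on the bench, bystander.
- jar: Amber glass jar with black lid, 56 mm across, 70 mm high, bystander; origin at its foot.
- dish: Terracotta dish, 90 mm across, 35 mm high, bystander; origin at its foot.
- dapping: Dark steel dapping block, 85 x 85 x 45 mm, bystander; origin at its underside's centre.
- toolcup: Blue ceramic cup with tool handles standing in it, 72 mm across, 95 mm high (handles to 155 mm), bystander; origin at its foot.
There are look-alikes about, which are no part of the job. Leave any turquoise look-alike of the part that bears spacer_center alone. Several things look just like the jig: the one meant starts farthest to the robot's right.

How it is judged (in metres and radians):
On the way:
1. the spacer stands, released, on the jig's floor in the wide gap (between tile and thin stop), and the tile has not been shifted by more than 5 mm (z of spacer_center in the frame of jig below 0.0515 m and horizontal distance between spacer_center and stop_thin below 0.028 m and horizontal distance between spacer_center and tile_center below 0.064 m and contact force between the fingers and spacer below 0.1 N and distance of tile_center from where it was at the start of the episode below 0.005 m and angle between spacer_center's own z axis and vertical below 0.3 rad), for 0.1 s.
At the end, for the whole second after the job is handed in: Spacer released on the jig floor between tile and thin stop, upright within 0.06 and square within 0.08 rad; tile flat (0.05 rad), straight (0.06 rad), its centre within 67.5 mm of the thin stop's (65 is flush); fingers on the tile pressing it on the spacer, and that on the stop, over 2 N (z of spacer_center in the frame of jig below 0.0515 m and horizontal distance between spacer_center and stop_thin below 0.028 m and horizontal distance between spacer_center and tile_center below 0.064 m and contact force between the fingers and spacer below 0.1 N and angle between spacer_center's own z axis and vertical below 0.06 rad and angle between the y axis of spacer_center and the x axis of jig, either way round below 0.08 rad and angle between the x axis of tile_center and the x axis of jig, either way round below 0.06 rad and angle between tile_center's own z axis and vertical below 0.05 rad and z of tile_center in the frame of jig below 0.0305 m and horizontal distance between tile_center and stop_thin below 0.0675 m and contact force between tile and spacer above 2 N and contact force between spacer and stop_thin above 2 N and contact force between the fingers and tile above 1.5 N); the arm keeps its last pose, push and grip.
It fails at once if a bystander is shifted by more than 25 mm (distance of any of hammer, brush, jar, dish, dapping, toolcup, parallel from where it was at the start of the episode above 0.025 m).
It also fails if it takes over 64 s, if anything falls off the work surface, if the arm or the gripper's body presses on something with over 40 N, if the wrist force passes 120 N, or if a joint passes its speed limit or range.

## Working session

There is one attempt and no reset: what is moved stays moved. The work goes in short steps, Python scripts to look and compute and a tool call to move; the robot and the scene stay as the last step left them, time stands still between calls to the robot, and variables do not carry over. Pictures are saved under pics/ and viewed, at most 10 in all, crops included, and the job is handed in when it is done.

Besides the shell and the picture viewer there is one more tool, called after "Request:" as a command line: name --argument value ..., lists and objects as JSON in quotes. arm_command: Moves the arm, as the interface text tells. Its arguments: {"type":"object","properties":{"deltas":{"type":"array"},"gripper":{"type":"number"}},"required":["deltas"]}

```bash
mkdir -p pics; ls
cat > h.py <<'E'
import numpy as np,cv2
from cell import state,read_camera,job_done
def cloud(c):
    Z=c["range_z"].astype(float);v,u=np.mgrid[0:480,0:640]
    P=np.stack([(u-c["cx"])/c["fx"]*Z,-(v-c["cy"])/c["fy"]*Z,-Z],-1)
    E=np.array(c["extrinsics"]);W=P@E[:3,:3].T+E[:3,3];W[Z==0]=np.nan
    return W
def save(n,im):cv2.imwrite("pics/"+n+".png",im[...,::-1])
E
python3 - <<'E'
from h import *
for n in("top","scene"):
    c=read_camera(n);save(n+"0",c["color"]);np.savez(n+"0.npz",W=cloud(c),c=c["color"])
    print(n,c["fx"],c["extrinsics"])
print(state())
E
```

```text
pics
top 567.5116408836662 [[-9.37467336e-03  9.93023170e-01 -1.17546160e-01  3.41301758e+02]
 [-9.99955395e-01 -9.44494697e-03 -4.08007590e-05  2.75591037e+01]
 [-1.15073334e-03  1.17540534e-01  9.93067419e-01  1.19767871e+03]
 [ 0.00000000e+00  0.00000000e+00  0.00000000e+00  1.00000000e+00]]
scene 577.4338199288617 [[-8.80935876e-01 -3.39444528e-01  3.29741405e-01  9.18628841e+02]
 [ 4.72898788e-01 -6.57717557e-01  5.86322737e-01  7.62442504e+02]
 [ 1.78526668e-02  6.72447045e-01  7.39929898e-01  1.00069769e+03]
 [ 0.00000000e+00  0.00000000e+00  0.00000000e+00  1.00000000e+00]]
{'t': 0.1, 'joints': array([-1.38861421e+00,  4.91521067e-01,  1.55939433e+00, -3.69110376e-05,
        1.09171819e+00, -1.05606020e-01]), 'qvel': array([ 0.00119938, -0.00200533, -0.0014658 ,  0.00104122, -0.00015665,
        0.00076525]), 'tau': array([ 1.92549385e-03, -6.13623977e+01, -2.58603537e+01,  6.93952991e-02,
        4.70707600e-02, -6.21752633e-05]), 'eef_pos': array([ 177.36814438, -599.09205945,  233.10463786]), 'tcp_rot': array([-3.14055407e+00, -7.71690563e-05,  2.87805127e-01]), 'ft_force': array([-0.37369522, -0.77605046, -0.89395668]), 'moment': array([-0.05924215,  0.02140856, -0.04192585]), 'grip_force': 0.0, 'opening': 1.0041721806282375}
```

View pics/top0.png

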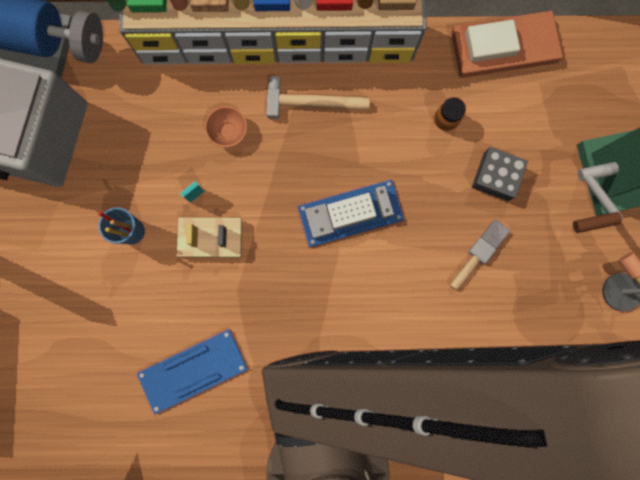

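View pics/scene0.png

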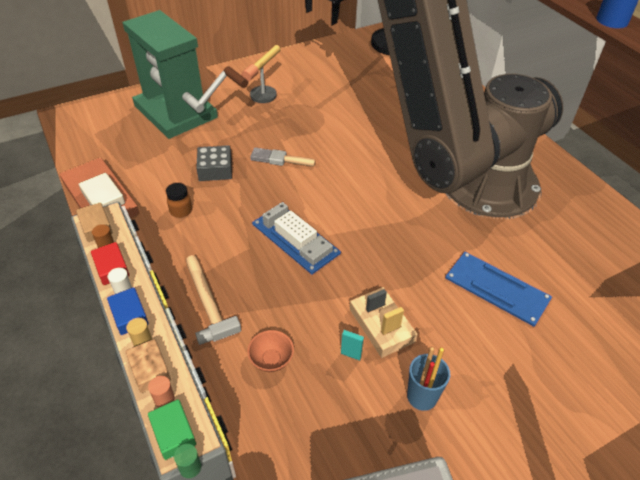

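The jig with the tile is at (350,213) in top view. The empty look-alike jig is at (192,370), farther left. The brass spacer is at (192,235) in the rack. Its look-alikes are the turquoise plate at (192,191) and the dark parallel at (222,236).

Run:
```python
from h import *
d=np.load("top0.npz");W=d["W"];c=d["c"]
im=np.hstack([cv2.resize(c[205:270,165:255],None,fx=4,fy=4,interpolation=2),cv2.resize(c[175:255,290:415],None,fx=3.2,fy=3.2,interpolation=2)[:260]] )if 0 else None
a=cv2.resize(c[170:270,165:255],(400,444),interpolation=2);b=cv2.resize(c[172:254,295:411],(400,283),interpolation=2)
b=np.vstack([b,np.zeros((161,400,3),np.uint8)]);save("crop",np.hstack([a,b]))
def reg(n,u0,u1,v0,v1,z0,z1):
    P=W[v0:v1,u0:u1].reshape(-1,3);P=P[(P[:,2]>z0)&(P[:,2]<z1)]
    r=cv2.minAreaRect(P[:,:2].astype(np.float32));print(n,len(P),np.round(P.mean(0),1),[np.round(x,1) for x in r])
reg("spacer",180,205,215,255,76,95)
reg("parallel",212,232,215,255,62,80)
reg("rack",170,250,210,265,22,38)
reg("tile+thin",290,415,175,255,38,55)
reg("tile",325,374,175,255,41,55)
reg("thick",290,335,175,255,24,36)
reg("jig",290,415,175,255,5,60)
```

```text
spacer 126 [482.9 271.3  84.5] [array([482.8, 271.5]), array([40.5, 11.2]), np.float64(1.3)]
parallel 114 [480.2 211.5  71.6] [array([481.3, 211.8]), array([11. , 39.8]), np.float64(87.4)]
rack 2043 [480.8 239.4  30.1] [array([481.3, 242.2]), array([131.3,  79.9]), np.float64(89.5)]
tile+thin 1367 [536.2 -67.8  45.6] [array([537.5, -70.3]), array([ 62.4, 126.1]), np.float64(15.5)]
tile 1043 [532.3 -52.8  46.2] [array([532.8, -53.3]), array([50.4, 90.1]), np.float64(15.7)]
thick 629 [513.8  13.1  30.2] [array([515. ,  11.5]), array([62.4, 48.4]), np.float64(15.6)]
jig 4344 [529.9 -52.4  25.2] [array([529.7, -57.6]), array([262.7, 170.1]), np.float64(89.5)]
```

View pics/crop.png

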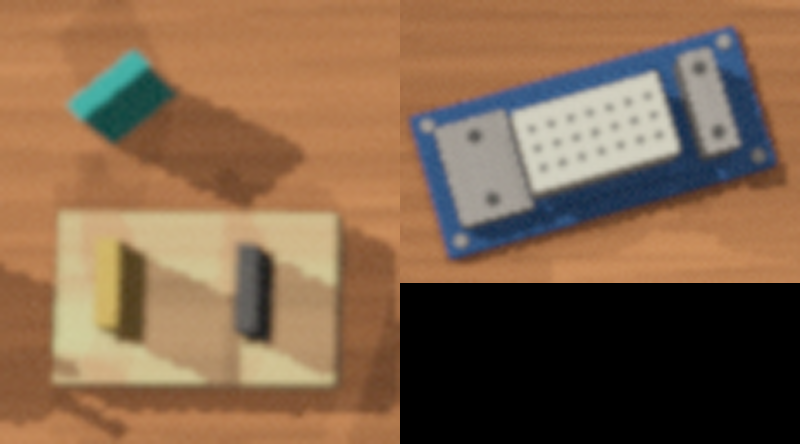

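The crop confirms it: brass spacer in the left slot, turquoise plate outside the rack. The thick stop is on the left of the tile with the narrow gap, and the thin stop is on the right with the wide gap. I'll pass over the jig for a closer look on the way.

Request:
arm_command --deltas '[{"dx": 0.037,"dy": 0.03},{"dx": 0.037,"dy": 0.03},{"dx": 0.037,"dy": 0.03},{"dx": 0.037,"dy": 0.03},{"dx": 0.037,"dy": 0.03},{"dx": 0.037,"dy": 0.03},{"dx": 0.037,"dy": 0.03},{"dx": 0.037,"dy": 0.03},{"dx": 0.037,"dy": 0.03},{"dx": 0.037,"dy": 0.03},{"dx": -0.002,"dy": 0.04},{"dx": -0.002,"dy": 0.04},{"dx": -0.002,"dy": 0.04},{"dx": -0.002,"dy": 0.04},{"dx": -0.002,"dy": 0.04},{"dx": -0.002,"dy": 0.02},{},{},{}]' --gripper 0.05

```text
$.deltas[0]: bad value
```

Run:
```python
from h import *
c=read_camera("wrist");save("w1",c["color"]);W=cloud(c);np.savez("w1.npz",W=W,c=c["color"])
print(c["extrinsics"]);print(state()["eef_pos"],state()["tcp_rot"],state()["joints"])
```

```text
[[ 2.84135677e-01  9.31952243e-01  2.25237504e-01  2.39934181e+02]
 [-9.58782299e-01  2.76636658e-01  6.48742019e-02 -5.79739210e+02]
 [-1.84929238e-03 -2.34386807e-01  9.72141659e-01  3.84077169e+02]
 [ 0.00000000e+00  0.00000000e+00  0.00000000e+00  1.00000000e+00]]
[ 177.37482025 -599.14636055  233.2187407 ] [-3.14081767e+00 -7.55094302e-05  2.87768277e-01] [-1.38863012e+00  4.91395033e-01  1.55929039e+00 -7.43687539e-06
  1.09168586e+00 -1.05598672e-01]
```

View pics/w1.png

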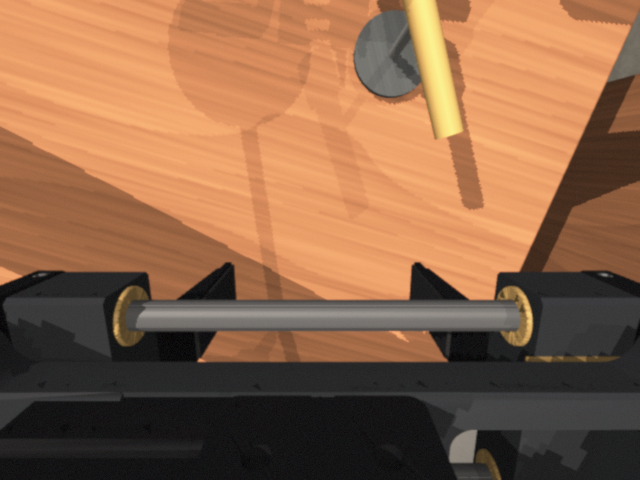

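The wrist view shows the bench ahead of the fingers (rows 0–260) with the gripper below, so I'll aim about 70 mm short of the jig. The move was refused, so I'll fill in every key.

Request:
arm_command --deltas '[{"dx": 0.037,"dy": 0.03,"dz": 0,"yaw": 0},{"dx": 0.037,"dy": 0.03,"dz": 0,"yaw": 0},{"dx": 0.037,"dy": 0.03,"dz": 0,"yaw": 0},{"dx": 0.037,"dy": 0.03,"dz": 0,"yaw": 0},{"dx": 0.037,"dy": 0.03,"dz": 0,"yaw": 0},{"dx": 0.037,"dy": 0.03,"dz": 0,"yaw": 0},{"dx": 0.037,"dy": 0.03,"dz": 0,"yaw": 0},{"dx": 0.037,"dy": 0.03,"dz": 0,"yaw": 0},{"dx": 0.037,"dy": 0.03,"dz": 0,"yaw": 0},{"dx": 0.037,"dy": 0.03,"dz": 0,"yaw": 0},{"dx": -0.015,"dy": 0.041,"dz": 0,"yaw": 0},{"dx": -0.015,"dy": 0.041,"dz": 0,"yaw": 0},{"dx": -0.015,"dy": 0.041,"dz": 0,"yaw": 0},{"dx": -0.015,"dy": 0.041,"dz": 0,"yaw": 0},{"dx": -0.015,"dy": 0.041,"dz": 0,"yaw": -0.9},{"dx": 0,"dy": 0,"dz": 0,"yaw": 0},{"dx": 0,"dy": 0,"dz": 0,"yaw": 0},{"dx": 0,"dy": 0,"dz": 0,"yaw": 0}]' --gripper 0.05

```text
t: 1.95
eef_pos: [472.9, -95.0, 233.7]
tcp_rot: [3.141, -0.0, 0.272]
ft_force: [0.2, -0.6, -0.1]
opening: 0.525
grip_force: 0.0
```

Run:
```python
from h import *
c=read_camera("wrist");save("w2",c["color"]);W=cloud(c);np.savez("w2.npz",W=W,c=c["color"])
s=state();print(s["eef_pos"],s["tcp_rot"],s["ft_force"])
```

```text
[472.8507973  -95.13993792 233.55273894] [ 3.14136142e+00 -4.47505296e-05  2.71337849e-01] [ 1.00675454 -0.39658093  0.28160982]
```

View pics/w2.png

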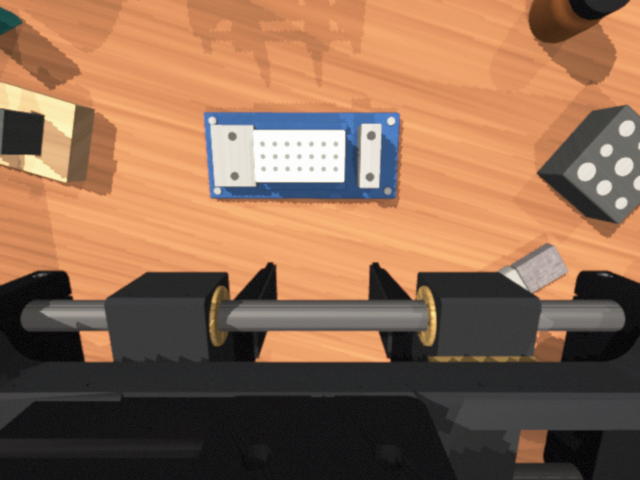

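The jig is square in view: tile (300,157), thin stop (370,156), wide gap at (352,157). Next I'll fit the jig tops, then look at the rack.

```bash
cat >> h.py <<'E'
def reg(W,n,u0,u1,v0,v1,z0,z1):
    P=W[v0:v1,u0:u1].reshape(-1,3);P=P[(P[:,2]>z0)&(P[:,2]<z1)]
    r=cv2.minAreaRect(P[:,:2].astype(np.float32));print(n,len(P),np.round(P.mean(0),1),[np.round(x,1) for x in r])
E
python3 - <<'E'
from h import *
W=np.load("w2.npz")["W"]
reg(W,"tile",200,352,100,205,40,55)
reg(W,"thin",352,400,100,205,36,52)
reg(W,"thick",200,270,100,205,24,36)
reg(W,"both",200,400,100,205,38,52)
E
```

```text
tile 4692 [532.1 -53.3  45.9] [array([531.8, -53.3]), array([49.3, 90.1]), np.float64(15.6)]
thin 1324 [ 551.  -120.9   43.7] [array([ 550.5, -121.5]), array([61.2, 20.4]), np.float64(15.7)]
thick 2578 [513.7  13.6  29.9] [array([513.1,  13.3]), array([61.8, 44.3]), np.float64(15.4)]
both 5996 [536.2 -68.   45.5] [array([536.2, -70.7]), array([ 61.2, 126. ]), np.float64(15.7)]
```

Request:
arm_command --deltas '[{"dx": 0,"dy": 0.045,"dz": 0,"yaw": -2},{"dx": 0,"dy": 0.045,"dz": 0,"yaw": -2},{"dx": 0,"dy": 0.045,"dz": 0,"yaw": -2},{"dx": 0,"dy": 0.045,"dz": 0,"yaw": -2},{"dx": -0.015,"dy": 0.045,"dz": 0,"yaw": -2},{"dx": -0.015,"dy": 0.045,"dz": 0,"yaw": -2},{"dx": -0.015,"dy": 0.045,"dz": 0,"yaw": -2},{"dx": -0.015,"dy": 0.045,"dz": 0,"yaw": -1.5},{"dx": 0,"dy": 0.006,"dz": 0,"yaw": 0},{"dx": 0,"dy": 0,"dz": 0,"yaw": 0},{"dx": 0,"dy": 0,"dz": 0,"yaw": 0}]'

```text
t: 3.1
eef_pos: [413.1, 270.7, 233.4]
tcp_rot: [3.141, 0.0, 0.001]
ft_force: [-0.3, -0.2, 0.8]
opening: 0.527
grip_force: 0.0
```

Run:
```python
from h import *
c=read_camera("wrist");save("w3",c["color"]);W=cloud(c)
s=state();print(s["eef_pos"],s["tcp_rot"])
Q=W.copy();Q[(abs(W[...,0]-483)>40)|(abs(W[...,1]-271)>25)]=0
reg(Q,"spacer",0,640,0,265,74,95)
Q=W.copy();Q[(abs(W[...,0]-483)>60)|(abs(W[...,1]-241)>90)]=0
reg(Q,"rack",0,640,0,265,24,36)
```

```text
[413.17456144 270.41258494 233.44107669] [ 3.14113141e+00  3.53974920e-04 -2.55768140e-05]
spacer 533 [482.2 272.   84.8] [array([481.6, 271.8]), array([ 9.6, 39.1]), np.float64(89.8)]
rack 8650 [482.  243.3  29.8] [array([480.9, 241.9]), array([129.6,  80.2]), np.float64(89.0)]
```

View pics/w3.png

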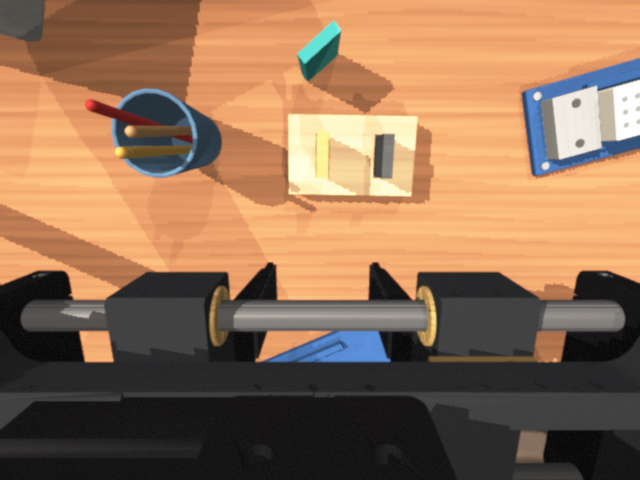

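The brass spacer is at (322,157) with its top at (482, 271.8), well clear of the cup handles (150,130). Descending to grip at z ≈ 70.

Request:
arm_command --deltas '[{"dx": 0.035,"dy": 0.0013,"dz": 0,"yaw": -0.5},{"dx": 0.034,"dy": 0,"dz": 0,"yaw": 0},{"dx": 0,"dy": 0,"dz": -0.03,"yaw": 0},{"dx": 0,"dy": 0,"dz": -0.04,"yaw": 0},{"dx": 0,"dy": 0,"dz": -0.04,"yaw": 0},{"dx": 0,"dy": 0,"dz": -0.03,"yaw": 0},{"dx": 0,"dy": 0,"dz": -0.015,"yaw": 0},{"dx": 0,"dy": 0,"dz": -0.0085,"yaw": 0},{"dx": 0,"dy": 0,"dz": 0,"yaw": 0},{"dx": 0,"dy": 0,"dz": 0,"yaw": 0}]'

```text
t: 4.15
eef_pos: [482.1, 272.5, 70.9]
tcp_rot: [-3.141, -0.001, -0.008]
ft_force: [-0.7, -0.8, 0.4]
opening: 0.526
grip_force: 0.0
```

Request:
arm_command --deltas '[{"dx": 0,"dy": 0,"dz": 0,"yaw": 0},{"dx": 0,"dy": 0,"dz": 0,"yaw": 0},{"dx": 0,"dy": 0,"dz": 0,"yaw": 0},{"dx": 0,"dy": 0,"dz": 0,"yaw": 0},{"dx": 0,"dy": 0,"dz": 0,"yaw": 0},{"dx": 0,"dy": 0,"dz": 0,"yaw": 0},{"dx": 0,"dy": 0,"dz": 0,"yaw": 0},{"dx": 0,"dy": 0,"dz": 0,"yaw": 0}]' --gripper 0

```text
t: 4.95
eef_pos: [481.3, 272.4, 70.1]
tcp_rot: [3.14, 0.001, -0.007]
ft_force: [0.3, -4.4, 1.4]
opening: 0.102
grip_force: 30.0
```

Gripped with an opening of about 10 mm. Lifting, carrying over, and turning 16°.

Request:
arm_command --deltas '[{"dx": 0,"dy": 0,"dz": 0.01,"yaw": 0},{"dx": 0,"dy": 0,"dz": 0.02,"yaw": 0},{"dx": 0,"dy": 0,"dz": 0.035,"yaw": 0},{"dx": 0,"dy": 0,"dz": 0.035,"yaw": 0},{"dx": 0.005,"dy": -0.03,"dz": 0,"yaw": 1.6},{"dx": 0.007,"dy": -0.04,"dz": 0,"yaw": 1.6},{"dx": 0.007,"dy": -0.04,"dz": 0,"yaw": 1.6},{"dx": 0.007,"dy": -0.04,"dz": 0,"yaw": 1.6},{"dx": 0.007,"dy": -0.04,"dz": 0,"yaw": 1.6},{"dx": 0.007,"dy": -0.04,"dz": 0,"yaw": 1.6},{"dx": 0.007,"dy": -0.04,"dz": 0,"yaw": 1.6},{"dx": 0.007,"dy": -0.04,"dz": 0,"yaw": 1.6},{"dx": 0.007,"dy": -0.04,"dz": 0,"yaw": 1.6},{"dx": 0.0035,"dy": -0.0273,"dz": 0,"yaw": 1.6},{"dx": 0,"dy": 0,"dz": 0,"yaw": 0},{"dx": 0,"dy": 0,"dz": -0.03,"yaw": 0},{"dx": 0,"dy": 0,"dz": -0.02,"yaw": 0},{"dx": 0,"dy": 0,"dz": 0,"yaw": 0},{"dx": 0,"dy": 0,"dz": 0,"yaw": 0},{"dx": 0,"dy": 0,"dz": 0,"yaw": 0}]'

```text
t: 6.95
eef_pos: [546.4, -104.0, 121.4]
tcp_rot: [3.141, -0.001, 0.272]
ft_force: [-0.1, 0.2, -2.5]
opening: 0.105
grip_force: 30.0
```

Run:
```python
from h import *
c=read_camera("scene")["color"];a=cv2.resize(c[180:290,230:360],(390,330),interpolation=2)
c=read_camera("wrist")["color"];save("at1",np.hstack([a,cv2.resize(c,(410,330))]))
s=state();print(s["eef_pos"],s["tcp_rot"],s["ft_force"])
```

```text
[ 546.3659793  -104.16343473  121.29563971] [ 3.14056332e+00 -1.48438733e-03  2.72330309e-01] [ 0.4081095  -0.22697261 -2.56901602]
```

View pics/at1.png

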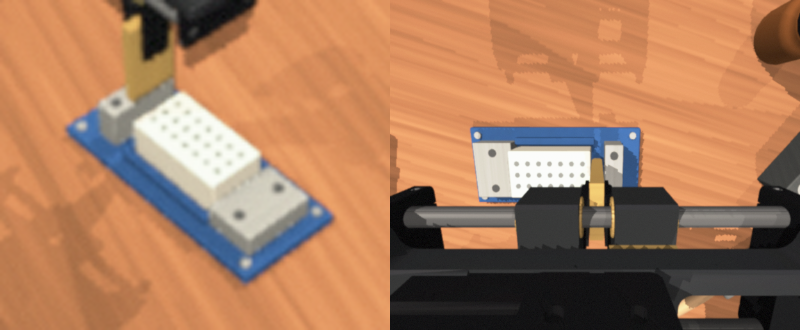

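The spacer hangs over the gap between the tile and the thin stop, in line with it (scene crop (150,85), wrist (598,170)). Lowering halfway to check the force.

Request:
arm_command --deltas '[{"dx": 0,"dy": 0,"dz": -0.01,"yaw": 0},{"dx": 0,"dy": 0,"dz": -0.006,"yaw": 0},{"dx": 0,"dy": 0,"dz": -0.006,"yaw": 0},{"dx": 0,"dy": 0,"dz": -0.006,"yaw": 0},{"dx": 0,"dy": 0,"dz": 0,"yaw": 0},{"dx": 0,"dy": 0,"dz": 0,"yaw": 0}]'

```text
t: 7.65
eef_pos: [545.9, -104.3, 92.0]
tcp_rot: [-3.141, 0.0, 0.272]
ft_force: [-0.2, 0.1, -2.2]
opening: 0.104
grip_force: 30.0
```

Free, with the foot about 14 mm into the gap. Carrying on to just above the floor.

Request:
arm_command --deltas '[{"dx": 0,"dy": 0,"dz": -0.007,"yaw": 0},{"dx": 0,"dy": 0,"dz": -0.006,"yaw": 0},{"dx": 0,"dy": 0,"dz": -0.004,"yaw": 0},{"dx": 0,"dy": 0,"dz": -0.003,"yaw": 0},{"dx": 0,"dy": 0,"dz": -0.001,"yaw": 0},{"dx": 0,"dy": 0,"dz": 0,"yaw": 0},{"dx": 0,"dy": 0,"dz": 0,"yaw": 0}]'

```text
t: 8.35
eef_pos: [546.0, -104.3, 71.3]
tcp_rot: [3.141, -0.0, 0.272]
ft_force: [0.5, 0.7, -2.7]
opening: 0.103
grip_force: 30.0
```

Request:
arm_command --deltas '[{"dx": 0,"dy": 0,"dz": -0.001,"yaw": 0},{"dx": 0,"dy": 0,"dz": 0,"yaw": 0},{"dx": 0,"dy": 0,"dz": 0,"yaw": 0}]'

```text
t: 8.65
eef_pos: [545.9, -104.3, 70.2]
tcp_rot: [3.141, -0.0, 0.272]
ft_force: [0.1, 0.6, -2.7]
opening: 0.103
grip_force: 30.0
```

Request:
arm_command --deltas '[{"dx": 0,"dy": 0,"dz": -0.0007,"yaw": 0},{"dx": 0,"dy": 0,"dz": 0,"yaw": 0},{"dx": 0,"dy": 0,"dz": 0,"yaw": 0}]'

```text
t: 8.95
eef_pos: [546.0, -104.3, 70.1]
tcp_rot: [3.141, -0.0, 0.272]
ft_force: [-2.2, -0.0, 5.8]
opening: 0.109
grip_force: 30.0
```

It has touched the floor (force went from −2.7 to +5.8 N). Releasing, then going straight up.

Request:
arm_command --deltas '[{"dx": 0,"dy": 0,"dz": 0,"yaw": 0},{"dx": 0,"dy": 0,"dz": 0,"yaw": 0},{"dx": 0,"dy": 0,"dz": 0,"yaw": 0},{"dx": 0,"dy": 0,"dz": 0,"yaw": 0},{"dx": 0,"dy": 0,"dz": 0,"yaw": 0}]' --gripper 0.035

```text
t: 9.45
eef_pos: [545.9, -104.3, 69.4]
tcp_rot: [3.142, 0.0, 0.272]
ft_force: [-0.4, 1.1, 0.2]
opening: 0.359
grip_force: 0.0
```

Request:
arm_command --deltas '[{"dx": 0,"dy": 0,"dz": 0.01,"yaw": 0},{"dx": 0,"dy": 0,"dz": 0.03,"yaw": 0},{"dx": 0,"dy": 0,"dz": 0.04,"yaw": 0},{"dx": 0,"dy": 0,"dz": 0.04,"yaw": 0},{"dx": -0.018,"dy": 0.02,"dz": 0.04,"yaw": 0},{"dx": -0.018,"dy": 0.02,"dz": 0,"yaw": 0},{"dx": -0.018,"dy": 0.02,"dz": 0,"yaw": 0},{"dx": -0.018,"dy": 0.01,"dz": 0,"yaw": 0},{"dx": 0,"dy": 0,"dz": 0,"yaw": 0},{"dx": 0,"dy": 0,"dz": 0,"yaw": 0},{"dx": 0,"dy": 0,"dz": 0,"yaw": 0}]'

```text
t: 10.55
eef_pos: [474.7, -34.8, 229.7]
tcp_rot: [3.141, -0.001, 0.272]
ft_force: [0.0, -0.2, -0.3]
opening: 0.364
grip_force: 0.0
```

Run:
```python
from h import *
c=read_camera("wrist");W=cloud(c);d=c["color"]
s=state();print(s["eef_pos"],s["tcp_rot"],s["ft_force"])
m=(abs(W[...,0]-532)<75)&(abs(W[...,1]+60)<130)
Q=W.copy();Q[~m]=0
reg(Q,"spacer",0,640,0,262,70,95)
e=np.array([.269,-.963]);t=(Q[...,:2]-[531.8,-53.3])@e
R=Q.copy();R[t>49]=0;reg(R,"tile",0,640,0,262,40,52)
R=Q.copy();R[t<52]=0;reg(R,"thin",0,640,0,262,36,50)
save("w4",np.hstack([cv2.resize(d[60:270,150:450],(600,420))]))
```

```text
[474.67395403 -34.82777764 229.53217864] [ 3.14129550e+00 -3.10154755e-04  2.71565893e-01] [ 0.03329991 -1.28877232 -0.21785591]
spacer 733 [ 546.  -101.7   82.8] [array([ 546. , -103.1]), array([40. , 10.8]), np.float64(15.4)]
tile 4714 [532.6 -54.1  45.9] [array([532.2, -54.4]), array([48.9, 92. ]), np.float64(15.6)]
thin 860 [ 552.9 -123.    43.7] [array([ 550.6, -121.5]), array([61.2, 20.7]), np.float64(15.8)]
```

View pics/w4.png

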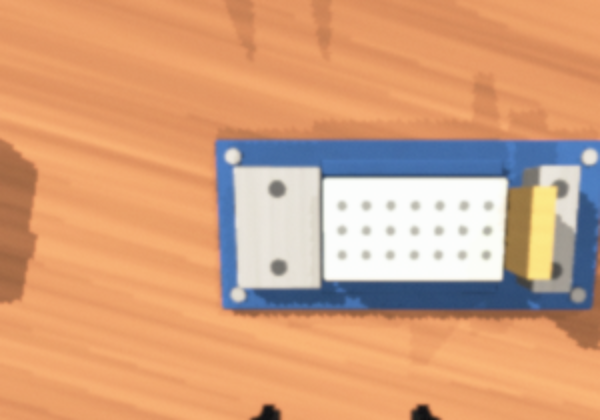

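The spacer stands upright in the wide gap (532,230 in the crop) and the tile has moved less than about 1 mm. Next I'll turn the jaws across the jig, almost closed, and come down behind the tile's end face above the thick stop.

Request:
arm_command --deltas '[{"dx": 0.004,"dy": 0.0045,"dz": 0,"yaw": 7.5},{"dx": 0.004,"dy": 0.0045,"dz": 0,"yaw": 7.5},{"dx": 0.004,"dy": 0.0045,"dz": 0,"yaw": 7.5},{"dx": 0.004,"dy": 0.0045,"dz": 0,"yaw": 7.5},{"dx": 0.004,"dy": 0.0045,"dz": 0,"yaw": 7.5},{"dx": 0.004,"dy": 0.0045,"dz": 0,"yaw": 7.5},{"dx": 0.004,"dy": 0.0045,"dz": 0,"yaw": 7.5},{"dx": 0.004,"dy": 0.0045,"dz": 0,"yaw": 7.5},{"dx": 0.004,"dy": 0.0045,"dz": 0,"yaw": 7.5},{"dx": 0.0036,"dy": 0.0045,"dz": 0,"yaw": 7.5},{"dx": 0,"dy": 0,"dz": 0,"yaw": 7.5},{"dx": 0,"dy": 0,"dz": 0,"yaw": 7.5},{"dx": 0,"dy": 0,"dz": -0.04,"yaw": 0},{"dx": 0,"dy": 0,"dz": -0.04,"yaw": 0},{"dx": 0,"dy": 0,"dz": -0.04,"yaw": 0},{"dx": 0,"dy": 0,"dz": -0.03,"yaw": 0},{"dx": 0,"dy": 0,"dz": -0.015,"yaw": 0},{"dx": 0,"dy": 0,"dz": -0.008,"yaw": 0},{"dx": 0,"dy": 0,"dz": 0,"yaw": 0},{"dx": 0,"dy": 0,"dz": 0,"yaw": 0}]' --gripper 0.02

```text
t: 12.6
eef_pos: [514.1, 10.5, 57.0]
tcp_rot: [3.141, 0.0, 1.843]
ft_force: [0.3, 0.0, 0.9]
opening: 0.209
grip_force: 0.0
```

Request:
arm_command --deltas '[{"dx": 0,"dy": 0,"dz": -0.0025,"yaw": 0},{"dx": 0,"dy": 0,"dz": -0.002,"yaw": 0},{"dx": 0.0011,"dy": -0.0039,"dz": 0,"yaw": 0},{"dx": 0.0011,"dy": -0.0039,"dz": 0,"yaw": 0},{"dx": 0.0005,"dy": -0.0019,"dz": 0,"yaw": 0},{"dx": 0.0003,"dy": -0.001,"dz": 0,"yaw": 0},{"dx": 0,"dy": 0,"dz": 0,"yaw": 0},{"dx": 0,"dy": 0,"dz": 0,"yaw": 0}]'

```text
t: 13.4
eef_pos: [516.5, -0.0, 52.0]
tcp_rot: [3.141, 0.0, 1.843]
ft_force: [-0.0, -0.7, -0.0]
opening: 0.21
grip_force: 0.0
```

Request:
arm_command --deltas '[{"dx": 0.0003,"dy": -0.001,"dz": 0,"yaw": 0},{"dx": 0.0003,"dy": -0.001,"dz": 0,"yaw": 0},{"dx": 0.0003,"dy": -0.001,"dz": 0,"yaw": 0},{"dx": 0,"dy": 0,"dz": 0,"yaw": 0},{"dx": 0,"dy": 0,"dz": 0,"yaw": 0}]'

```text
t: 13.9
eef_pos: [517.4, -3.0, 52.0]
tcp_rot: [-3.142, -0.0, 1.843]
ft_force: [-0.8, 0.6, -0.0]
opening: 0.208
grip_force: 0.6
```

Request:
arm_command --deltas '[{"dx": 0.0003,"dy": -0.001,"dz": 0,"yaw": 0},{"dx": 0.0003,"dy": -0.001,"dz": 0,"yaw": 0},{"dx": 0.0003,"dy": -0.001,"dz": 0,"yaw": 0},{"dx": 0,"dy": 0,"dz": 0,"yaw": 0}]'

```text
t: 14.3
eef_pos: [518.1, -5.5, 52.0]
tcp_rot: [-3.141, -0.001, 1.843]
ft_force: [-1.2, 8.0, 1.3]
opening: 0.208
grip_force: 4.1
```

Request:
arm_command --deltas '[{"dx": 0.0003,"dy": -0.001,"dz": 0,"yaw": 0},{"dx": 0.0002,"dy": -0.0005,"dz": 0,"yaw": 0},{"dx": 0,"dy": 0,"dz": 0,"yaw": 0},{"dx": 0,"dy": 0,"dz": 0,"yaw": 0}]'

```text
t: 14.7
eef_pos: [518.1, -5.7, 52.0]
tcp_rot: [-3.141, -0.002, 1.843]
ft_force: [-1.9, 21.0, 3.7]
opening: 0.214
grip_force: 10.2
```

21 N is firmer than asked, so I'll back off about 1 mm and check.

Request:
arm_command --deltas '[{"dx": -0.0002,"dy": 0.0008,"dz": 0,"yaw": 0},{"dx": 0,"dy": 0,"dz": 0,"yaw": 0},{"dx": 0,"dy": 0,"dz": 0,"yaw": 0}]'

```text
t: 15.0
eef_pos: [518.1, -5.6, 51.9]
tcp_rot: [-3.141, -0.002, 1.843]
ft_force: [-3.0, 13.2, 4.0]
opening: 0.21
grip_force: 6.8
```

Run:
```python
from h import *
s=state();print(s["eef_pos"],s["ft_force"])
e=np.array([.269,-.963]);n=np.array([.963,.269]);k=np.array([531.8,-53.3])
for nm in("top","scene"):
    c=read_camera(nm);W=cloud(c)
    t=(W[...,:2]-k)@e;w=(W[...,:2]-k)@n
    for l,z0,z1,a,b in(("spacer",76,92,40,75),("tile",43,50,-60,57),("thin",40,48,58,90)):
        m=(W[...,2]>z0)&(W[...,2]<z1)&(t>a)&(t<b)&(abs(w)<(26 if l!="thin" else 40))
        if m.sum()>20:
            r=cv2.minAreaRect(np.stack([t[m],w[m]],1).astype(np.float32));print(nm,l,m.sum(),np.percentile(t[m],[2,98]).round(1),np.nanmean(W[m][:,2]).round(1),[np.round(x,1) for x in r])
    if nm=="scene":save("end",cv2.resize(c["color"][170:290,220:370],(750,600),interpolation=2))
```

```text
[518.07032802  -5.59090989  51.93938977] [-2.99436569 13.21441474  4.01961851]
top spacer 99 [50.7 60.9] 84.9 [array([55.9,  1.2]), array([10.8, 39.9]), np.float64(0.5)]
top thin 200 [60.9 80.6] 43.9 [array([70.1,  0.7]), array([21.8, 61.6]), np.float64(0.3)]
scene spacer 103 [49.  63.1] 83.3 [array([56.5,  0.8]), array([41.2, 17.1]), np.float64(88.9)]
scene tile 64 [-58.3  17.1] 46.2 [array([-17.8,   7.2]), array([83.9, 36.8]), np.float64(4.2)]
scene thin 40 [62.5 81.9] 44.5 [array([72.7,  1.7]), array([21.4, 61.5]), np.float64(3.4)]
```

View pics/end.png

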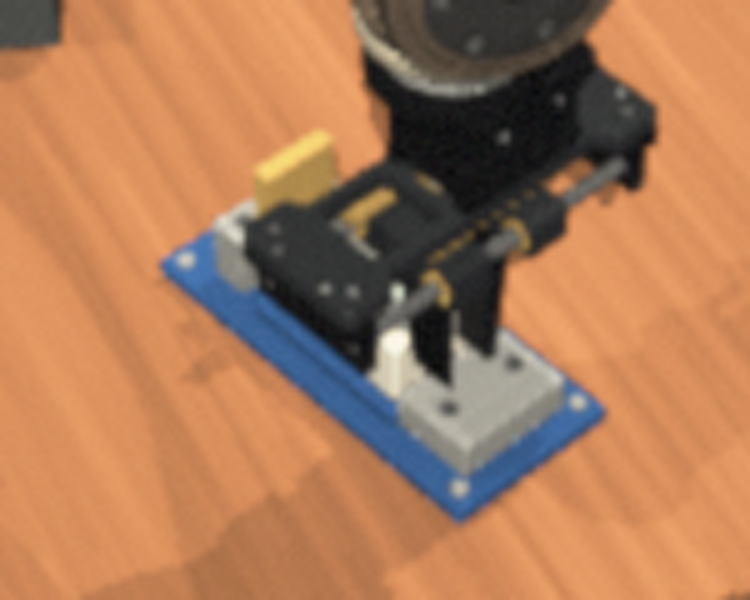

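The spacer is upright, flat against the thin stop (50.7–60.9 mm, stop face at 60.9) and square to within 0.3°. The fingers press on the tile's end. I'll check that this is steady and hand in.

Request:
arm_command --deltas '[{"dx": 0,"dy": 0.0002,"dz": 0,"yaw": 0},{"dx": 0,"dy": 0,"dz": 0,"yaw": 0},{"dx": 0,"dy": 0,"dz": 0,"yaw": 0},{"dx": 0,"dy": 0,"dz": 0,"yaw": 0},{"dx": 0,"dy": 0,"dz": 0,"yaw": 0}]'

```text
t: 15.6
eef_pos: [518.0, -5.6, 51.9]
tcp_rot: [-3.141, -0.001, 1.843]
ft_force: [-2.2, 11.7, 2.5]
opening: 0.21
grip_force: 6.0
```

```bash
python3 -c "
from h import *
s=state();print(s['eef_pos'],s['ft_force']);print(job_done())"
```

```text
[518.04172157  -5.58315807  51.92973518] [-2.24118062 11.67258937  2.46588619]
the job is handed in; nothing more can be done
None
```

The job is handed in at 15.6 s; the spacer stands released and upright, squeezed flush between tile and thin stop, with the fingers still pressing the tile at about 12 N (no verdict was returned).

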